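# Swing a plate home in its jig and latch it

## Task

A notched steel plate lies askew on the dark jig base. Keep it flat on the jig and slide it, still askew, until its notch bears on the pivot peg; then push at the diagonally opposite corner so that it turns about that peg until its edge meets the tip of the set screw of the stop, wherever that has been set, and press it home gently: a firm touch of about 5 N held for half a second, never over 8 N on the screw. Leave it bearing there, swing the latch fully over it, let go, and do not disturb the small parts round the jig.

Things in the scene. Friction and masses are not known exactly. Their poses are not given: they have to be found in the camera images.
- jig: Fixed dark steel base plate, 180 (x) x 210 (y) x 10 mm high, on the table. Origin: centre of its underside. Its x, y axes are the directions given for the things on it; z up.
- plate: Loose flat steel plate, 120 x 90 x 10 mm, 0.2 to 0.6 kg, so pushing it round takes 2 to 12 N. Origin NOT its centre: at underside height, where the pivot peg's axis is when the notch is home. From there it spans x -9 to 111, y -9 to 81 mm. Starts with its origin 7 to 15 mm from the peg and its x turned clockwise (from above) by 0.36 to 0.6 rad from the jig's x.
- notch (a point): Inner corner of the plate's square notch, half way up: (7, 7, 5) mm in the plate's frame. The plate's corner at (-9, -9) is cut away; the notch walls are the planes x = 7 mm (for y < 7) and y = 7 mm (for x < 7).
- clipped_corner (a point): Middle of the plate's clipped face, half way up: (104, 71, 5) mm in the plate's frame. This corner, diagonally opposite the notch, is cut straight from (111, 61) to (97, 81) mm. A push square on this face slides the plate toward the peg.
- end_face (a point): Point on the plate's short end face (plane x = 111 mm, y -9 to 61), beside the clipped corner, half way up: (111, 48, 5) mm in the plate's frame. A push here in the plate's -x, the pushing point following the plate's arc round the peg, turns it anticlockwise and keeps the notch on the peg.
- pivot_peg: Fixed upright steel pin on the jig, 14 mm diameter, its top 28 mm above the table. Origin on its axis at the jig's top face; at (-53, -21) mm in the jig's frame. The notch bears on it.
- stop_block: Fixed aluminium block, 26 x 22 x 22 mm, at (28, 87) mm in the jig's frame; origin: centre of its underside, on the jig's top face. A steel set screw (9 mm thick, round tip, axis 16 mm above the table) sticks out of it toward the jig's -y by 6 to 26 mm, set anew each time and not measured: feel for it. Its tip meets the plate's long edge (plane y = 81 mm), 81 mm from the peg.
- screw_mid (a point): Where the screw's tip is when set to the middle of its range: (28, 60, 16) mm in the jig's frame. The real tip lies up to 10 mm nearer to or farther from the block, on the line along the jig's y. With the tip just here the plate comes home with its x axis parallel to the jig's; the range gives up to 0.13 rad to either side. Rigid; may get at most 8 N.
- latch (a joint): Swing latch, rad: 0 = open (arm along the jig's -x), 1.57 = fully closed (arm along the jig's -y, over the plate); turns anticlockwise seen from above as it closes; starts between 0 and 0.4; stiff hinge (0.05 N m) stays where it is left. The steel arm is 14 mm wide, runs 22 to 28 mm above the table and passes 2 mm over the plate.
- latch_knob (a point): Centre of the top of the latch's upright black knob: 16 mm diameter, from 28 to 56 mm above the table, 45 mm from the hinge axis. Can be pinched from above or pushed.
- latch_hinge (a point): Hinge axis of the latch at the jig's top face; at (-22, 78) mm in the jig's frame.
- nut_m12: Bystander: steel nut, 22 x 19 x 10 mm, lying on a corner of the jig. Origin: centre of its underside.
- bush_brass: Bystander: brass bush, 28 mm diameter, 22 mm high, on the table beside the jig. Origin: centre of its underside.
- punch_b: Bystander: small standing punch, 20 mm diameter, 40 mm high, on the table beside the jig. Origin: centre of its underside.
- gauge_block: Bystander: upright gauge block, 9 x 35 x 30 mm, on the table beside the jig. Origin: centre of its underside.
- bolt_m10: Bystander: bolt standing on its head, 20 x 17 x 51 mm high, on the table beside the jig. Origin: centre of its underside.

How it is judged:
On the way, in this order (a step that is already met when the one before it is completed fails the run):
1. the notch bears on the pivot peg (within 3.5 mm of home, in contact) while the plate is still askew (more than 0.2 rad) (angle between the x axis of plate and the x axis of jig, either way round above 0.2 rad and horizontal distance between plate and pivot_peg below 0.0035 m and contact force between plate and pivot_peg above 0.2 N), for 0.1 s.
2. the plate is pressed on the stop screw with more than 2 N for 0.2 s, its notch within 2.5 mm of home (horizontal distance between plate and pivot_peg below 0.0025 m and angle between the x axis of plate and the x axis of jig, either way round below 0.15 rad and z of plate in the frame of jig between 0.0075 and 0.0125 m and contact force between plate and stop_block above 2 N), for 0.2 s.
3. the latch is swung over the plate (beyond 1.45 rad) (value of joint latch above 1.45 rad), for 0.2 s.
At the end, for the whole second after the job is handed in: The plate lies flat on the jig at rest, its notch within 2.5 mm of home on the pivot peg and its x axis within 0.15 rad of the jig's (edge at the stop screw, within the screw's range); the latch is closed beyond 1.45 rad; the robot has let go (horizontal distance between plate and pivot_peg below 0.0025 m and angle between the x axis of plate and the x axis of jig, either way round below 0.15 rad and z of plate in the frame of jig between 0.0075 and 0.0125 m and value of joint latch above 1.45 rad and linear speed of plate below 0.01 m/s); the robot touches nothing.
It fails at once if the stop screw gets more than 8 N from the plate (contact force between plate and stop_block above 8 N).
It fails at once if the plate is lifted (more than 6 mm) off the jig (z of plate in the frame of jig above 0.016 m).
It fails at once if the plate is tipped by more than 0.15 rad (angle between plate's own z axis and vertical above 0.15 rad).
It fails at once if a bystander (nut, bush, punch, gauge block or bolt) is moved by more than 12 mm (distance of any of nut_m12, bush_brass, punch_b, gauge_block, bolt_m10 from where it was at the start of the episode above 0.012 m).
It also fails if it takes over 72 s, if anything falls off the work surface, if the arm or the gripper's body presses on something with over 40 N, if the wrist force passes 120 N, or if a joint passes its speed limit or range.

## Robot

A 6-joint arm with a two-finger parallel gripper is mounted at the origin on a cart in front of the work surface, level with it; the furniture and walls round the work are solid. World frame = base frame: x ahead of the robot, y to its left, z up, the work surface at z = 0. Lengths are in m, angles in rad, forces in N, time in s.
With the tool pointing down it reaches from about 0.325 to 0.775 m from the base axis. Payload 5.5 kg.
Tool frame: the origin (TCP) lies between the finger pads; the fingertips stand 25 mm ahead of it and the grasp point (between the pads) lies 6 mm ahead of it (arm.tcp_to_tips is the distance from the TCP to the fingertips, in m); z points along the fingers, y is the line along which they close (so a half turn about z gives the same grasp; the last joint's range is limited). The gripper opens to 85 mm and grips with 20 to 120 N. Pads are 22 mm wide; open, the fingers measure 114 mm over their backs; the gripper's body (76 mm by 85 mm) begins 54 mm behind the grasp point. The pads swing forward as they close: fully open they stand 13 mm farther back than shut.
Start: joints at [1.102, 0.091, 1.231, -0, 1.82, -0.057], TCP at [0.24, 0.55, 0.256] pointing down, gripper open.
Joint ranges: [-2.87, 2.87], [-0.86, 2.18], [0.17, 2.46], [-1.51, 4.65], [0.06, 2.69], [-2.65, 2.65]. Speed limits (rad/s): [2.57, 2.57, 3.01, 3.14, 3.14, 3.14].

## Interface

Orientations are given as a unit quaternion [x, y, z, w].
In Python, from rig import arm gives the robot as it stands.
- The arm moves only by the tool play_rows, never from a script. Its argument "series" is one flat list of numbers, 4 for each row, row after row: the shift along the tool's x, y, z in units of 30 mm (1.0 is 30 mm), then the turn about the tool's z in units of 6 degrees (1.0 is 6 degrees). A call has exactly 10 rows; each row is the pose to reach, as a shift and turn from the pose commanded when the call began, along the tool's axes at that moment; what a row does not reach only later rows make up. A row lasts 1/12 s, in which the tool goes at most 41.7 mm and 7.16 degrees, less where a joint would pass 70% of its speed; a pose out of reach is approached as far as the arm can. A call with a gripper value outside its range is refused whole. "claw" is the closure, from 0 (fully open) to 1 (shut), set as the call begins (left out, the last holds). The fingers move at their own pace and stop on an object; "squeeze" is the grip in N (left out, the last holds). Time passes only in rows, so rows that repeat a pose let the fingers close, or fill a call up. It gives the time, the measured TCP pose, the force, the opening and the grip force at its end, in the units of the state.
- arm.sense(): the state, without advancing time (a new reading comes with each control period).
- arm.grab_frame(name): name is "scene" or "top" or "wrist"; returns a dict with "color" (400x640x3 uint8, red, green, blue), "z_map" (400x640 float32, m along the optical axis (not along the pixel's ray), 0 where there is no reading), "fov_y" (degrees; the focal length in pixels is half the picture's height over the tangent of half this angle, whatever the lens; pixels are square), "cx", "cy" (the principal point, pixels), "dist" ([k1, k2, p1, p2, k3] as OpenCV has them; the pictures are not rectified), "rvec" (rotation vector, rad) and "tvec" (3), from world to camera coordinates, as OpenCV has them. Camera axes: x right, y down, z forward; pixel columns grow to the right and rows downward; lengths in m; the calibration is good to about 2 mm. A picture is of the moment at which its call begins.
- arm.hand_in(): hands the job in; it is judged then, once.
Trained networks look in a picture, given as the dict that the camera call returned (one of the last four; its "shot" number tells which), for a name from the list of things; names that differ only in an ending like _2 or _b are one class to them, and where a whole thing is asked for, a point or a joint stands for the part that bears it (a point fixed in the world has none). Each returns a list of dicts, best first, with "conf" (0 to 1); they miss things now and then, are a little off and sometimes report something else, mostly with a low value. They report only what shows in the picture. A call takes as long as a camera call.
- arm.recognise(picture, label): "rect" ([centre column, centre row, width, height] in pixels, round what is visible of it).
- arm.masks_of(picture, label): "pixels" (400x640 bool, what is visible of it) and "rect" ([centre column, centre row, width, height] in pixels, round what is visible of it).
The state is a dict: "time_s": time; "q": joint angles; "qd": joint speeds; "effort": joint torques, N m; "tcp_pos": TCP position; "tool_rot": TCP orientation; "wrist_force": force on the tool from outside, world axes, zero at the start; "moment": the same for the moment, N m; "grip_width": opening from 0.0 (shut) to 1.0 (fully open); "grasp_force": force on a finger pad.
Only numpy, scipy, OpenCV 4.12 (cv2) and the standard library are available. Lean on these libraries where they do the work, as an engineer would, in place of code of your own. Each camera call takes 0.05 s, during which the arm holds its last target. There are 200 camera calls.

## Working session

There is one attempt and no reset: what is moved stays moved. The work goes in short steps, Python scripts to look and compute and a tool call to move; the robot and the scene stay as the last step left them, time stands still between calls to the robot, and variables do not carry over. Pictures are saved under pics/ and viewed, at most 10 in all, crops included, and the job is handed in when it is done.

Besides the shell and the picture viewer there is one more tool, called after "Request:" as name(argument=value, ...) on one line, values as JSON. play_rows: Moves the arm, as the interface text tells. Its arguments: {"type":"object","properties":{"series":{"type":"array"},"claw":{"type":"number"},"squeeze":{"type":"number"}},"required":["series"]}

```bash
ls; mkdir -p pics
cat > h.py <<'E'
import numpy as np, cv2
from rig import arm
def K(p):
    h=p["color"].shape[0]; f=h/2/np.tan(np.radians(p["fov_y"])/2)
    return np.array([[f,0,p["cx"]],[0,f,p["cy"]],[0,0,1.]])
def pix2w(p,uv,z=None,plane=None):
    """pixel(s) -> world; on plane z=plane, or with depth z"""
    uv=np.asarray(uv,float).reshape(-1,1,2)
    n=cv2.undistortPoints(uv,K(p),np.array(p["dist"],float)).reshape(-1,2)
    R=cv2.Rodrigues(np.array(p["rvec"],float))[0]; t=np.array(p["tvec"],float).ravel()
    d=np.c_[n,np.ones(len(n))]
    if plane is not None:
        c=-R.T@t; dw=d@R; s=(plane-c[2])/dw[:,2]; return c+dw*s[:,None]
    return (d*np.asarray(z).reshape(-1,1)-t)@R
def w2pix(p,X):
    return cv2.projectPoints(np.asarray(X,float).reshape(-1,1,3),np.array(p["rvec"],float),np.array(p["tvec"],float),K(p),np.array(p["dist"],float))[0].reshape(-1,2)
def save(p,name): cv2.imwrite("pics/"+name,cv2.cvtColor(p["color"],cv2.COLOR_RGB2BGR))
def cloud(p,m):
    v,u=np.nonzero(m&(p["z_map"]>0)); return pix2w(p,np.c_[u,v],p["z_map"][v,u])
E
python3 - <<'E'
from h import *
for n in ["top","scene"]:
    p=arm.grab_frame(n); save(p,n+"0.png")
    R=cv2.Rodrigues(np.array(p["rvec"],float))[0]; print(n,"cam",(-R.T@np.array(p["tvec"]).ravel()).round(3))
    for l in ["jig","plate","pivot_peg","stop_block","latch","latch_knob","nut_m12","bush_brass","punch_b","gauge_block","bolt_m10"]:
        for m in arm.masks_of(p,l)[:2]:
            c=cloud(p,m["pixels"]); 
            print(l,round(m["conf"],2),np.round(m["rect"]),len(c), np.median(c,0).round(4) if len(c) else "", cv2.minAreaRect((c[:,:2]*1000).astype(np.float32)) if len(c) else "", np.percentile(c[:,2],95).round(3) if len(c) else "")
s=arm.sense(); print(s["tcp_pos"],s["tool_rot"],s["time_s"],s["wrist_force"],arm.tcp_to_tips)
E
```

```text
pics
top cam [0.405 0.23  0.9  ]
jig 0.73 [328. 195.  89. 100.] 4866 [0.5477 0.2206 0.0094] ((564.367919921875, 207.05966186523438), (226.61373901367188, 183.2200469970703), 11.767518997192383) 0.029
plate 0.86 [335. 195.  52.  46.] 1968 [0.5566 0.1877 0.0192] ((559.2664184570312, 186.69686889648438), (122.64867401123047, 94.59024047851562), 77.8764419555664) 0.022
pivot_peg 0.56 [308. 212.   8.  10.] 59 [0.5244 0.2541 0.0229] ((526.3399658203125, 253.65951538085938), (18.24640464782715, 18.45220947265625), 41.52703094482422) 0.03
stop_block 0.44 [330. 158.   7.  20.] 142 [0.6485 0.1978 0.03  ] ((656.3534545898438, 198.02259826660156), (48.87583541870117, 23.16487693786621), 1.7591747045516968) 0.034
latch 0.66 [306. 169.  28.  16.] 230 [0.6201 0.2627 0.0297] ((624.7924194335938, 262.6378479003906), (28.842357635498047, 65.80464172363281), 16.461166381835938) 0.056
latch_knob 0.49 [304. 171.  18.  19.] 179 [0.62   0.2604 0.0313] ((619.9047241210938, 262.2084045410156), (18.26445770263672, 61.398441314697266), 22.900672912597656) 0.056
latch_knob 0.33 [299. 244.   3.   7.] 50 [0.4541 
[... 2998 characters left out ...]
14.22822570800781), 80.40110778808594) 0.021
gauge_block 0.52 [259. 210.  16.  22.] 269 [0.6725 0.2645 0.0172] ((690.299072265625, 238.3538818359375), (29.255233764648438, 89.00423431396484), 30.60976219177246) 0.03
bolt_m10 0.75 [320. 244.  13.  27.] 213 [0.5128 0.3207 0.0202] ((515.9224853515625, 313.3855285644531), (17.908580780029297, 28.903318405151367), 18.672279357910156) 0.05
bolt_m10 0.64 [366. 243.  14.   8.] 123 [0.4506 0.2693 0.0187] ((451.4662170410156, 266.1036071777344), (19.672447204589844, 20.001293182373047), 45.963077545166016) 0.021
[0.24017925 0.54985317 0.25626478] [2.04458434e-01 9.78875247e-01 9.57277117e-07 3.05189955e-06] 1.2 [0.0420001  0.43090502 0.07674806] 0.025
```

Run:
```python
import cv2
a=cv2.imread("pics/top0.png")[125:265,250:410]; cv2.imwrite("pics/top0c.png",cv2.resize(a,None,fx=4.3,fy=4.3,interpolation=cv2.INTER_CUBIC))
```

```text
(no output)
```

View pics/top0c.png

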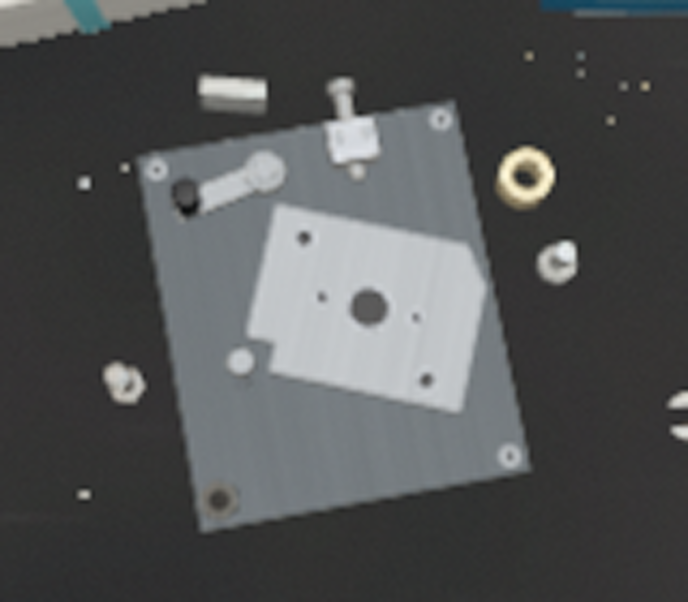

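Request:
play_rows(series=[-1.3, -0.5, 0, 0, -2.6, -1.0, 0, 0, -3.9, -1.5, 0, 0, -5.2, -2.0, 0, 0, -6.5, -2.6, 0, 0, -7.8, -3.2, 0, 0, -9.1, -3.8, 0, 0, -10.4, -4.4, 0, 0, -11.6, -5.0, 0, 0, -11.6, -5.0, 0, 0], claw=1, squeeze=60)

```text
time_s: 2.03
tcp_pos: [0.5026, 0.2677, 0.2558]
tool_rot: [0.208, 0.978, -0.001, 0.001]
wrist_force: [0.3, 0.9, -0.3]
grip_width: -0.003
grasp_force: 0.0
```

Run:
```python
from h import *
p=arm.grab_frame("wrist"); save(p,"w0.png")
R=cv2.Rodrigues(np.array(p["rvec"],float))[0]; print("cam",(-R.T@np.array(p["tvec"]).ravel()).round(3),R[2].round(2))
for l in ["jig","plate","pivot_peg","stop_block","latch","latch_knob","nut_m12","bush_brass","punch_b"]:
    for m in arm.masks_of(p,l)[:2]:
        c=cloud(p,m["pixels"]); 
        print(l,round(m["conf"],2),np.round(m["rect"]),len(c), np.median(c,0).round(4), cv2.minAreaRect((c[:,:2]*1000).astype(np.float32)))
```

```text
cam [0.44  0.296 0.374] [ 0.25 -0.11 -0.96]
jig 0.6 [290. 203. 235. 183.] 14443 [0.5033 0.2468 0.0111] ((556.4976806640625, 206.0992431640625), (209.97195434570312, 184.01495361328125), 11.097883224487305)
jig 0.31 [272. 238. 118.  94.] 6519 [0.5468 0.18   0.021 ] ((547.6947631835938, 199.68496704101562), (103.64464569091797, 159.14285278320312), 5.374241352081299)
plate 0.71 [272. 238. 119.  84.] 6482 [0.5468 0.1802 0.021 ] ((548.4048461914062, 199.24560546875), (105.6178970336914, 155.18038940429688), 5.360144138336182)
pivot_peg 0.75 [321. 193.  19.  19.] 290 [0.523  0.2574 0.018 ] ((524.0432739257812, 256.9158935546875), (20.921772003173828, 17.259872436523438), 65.10474395751953)
latch 0.75 [368. 259.  26.  29.] 574 [0.6102 0.2819 0.0348] ((572.8557739257812, 285.8346252441406), (33.098838806152344, 140.31353759765625), 78.56306457519531)
latch 0.75 [272. 238. 117.  91.] 6480 [0.5467 0.1801 0.021 ] ((548.8436889648438, 195.59011840820312), (105.30644989013672, 152.58291625976562), 5.482514381408691)
latch_knob 0.81 [371. 261.  35.  27.] 530 [0.6096 0.2823 0.0371] ((615.7528686523438, 278.1368713378906), (34.952640533447266, 28.924549102783203), 82.86483764648438)
latch_knob 0.47 [288. 204. 234. 182.] 14770 [0.5031 0.2467 0.0111] ((559.3364868164062, 205.71194458007812), (217.01882934570312, 187.66427612304688), 11.23203182220459)
nut_m12 0.57 [300. 128.  25.  21.] 294 [0.4526 0.267  0.0214] ((452.5764465332031, 266.65447998046875), (19.575929641723633, 18.251659393310547), 13.584057807922363)
punch_b 0.65 [210. 288.  17.  16.] 213 [0.58   0.0875 0.0124] ((581.0784912109375, 79.9747085571289), (27.70216178894043, 15.326787948608398), 88.1045913696289)
```

View pics/w0.png

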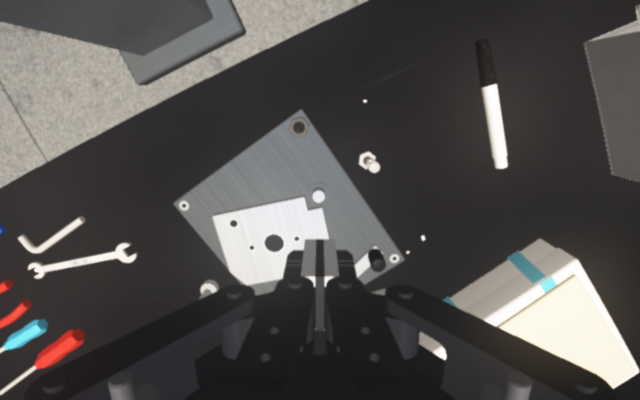

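```bash
cat >> h.py <<'E'
from scipy.optimize import minimize
from scipy.ndimage import map_coordinates, gaussian_filter
JIG=np.array([[-90,-105],[90,-105],[90,105],[-90,105]])/1000
PLATE=np.array([[7,-9],[111,-9],[111,61],[97,81],[-9,81],[-9,7],[7,7]])/1000
def samp(poly,n=25):
    q=np.roll(poly,-1,0); s=(np.arange(n)+.5)/n
    P=(poly[:,None]+(q-poly)[:,None]*s[None,:,None]).reshape(-1,2)
    d=q-poly; nrm=np.c_[d[:,1],-d[:,0]]/np.linalg.norm(d,axis=1)[:,None]
    return P,np.repeat(nrm,n,0),np.repeat(np.linalg.norm(d,axis=1),n)
def fit(p,poly,z,x0,mask=None):
    """align outline (bright inside) with the picture: maximise inside-outside step"""
    g=gaussian_filter(p["color"].astype(float).mean(2),0.7); P,N,W=samp(poly)
    def cost(v,e):
        c,s=np.cos(v[2]),np.sin(v[2]); R=np.array([[c,-s],[s,c]])
        o=[]
        for sg in(-e,e):
            X=np.c_[(P+sg*N)@R.T+v[:2],np.full(len(P),z)]
            u=w2pix(p,X); o.append(map_coordinates(g,[u[:,1],u[:,0]],order=1,mode='nearest'))
        d=np.clip(o[0]-o[1],-10,60)
        return -(d*W).sum()/W.sum()
    v=np.array(x0,float)
    for e,st in((.004,.005),(.0015,.002)):
        S=np.vstack([v]+[v+np.eye(3)[i]*[st,st,st*8] for i in range(3)])
        r=minimize(cost,v,args=(e,),method='Nelder-Mead',options=dict(initial_simplex=S,xatol=1e-5,fatol=1e-3)); v=r.x
    return v,-r.fun
def j2w(J,P): c,s=np.cos(J[2]),np.sin(J[2]); return np.asarray(P)@np.array([[c,s],[-s,c]])+J[:2]
def w2j(J,P): c,s=np.cos(J[2]),np.sin(J[2]); return (np.asarray(P)-J[:2])@np.array([[c,-s],[s,c]])
E
python3 - <<'E'
from h import *
for n in ["top","wrist","scene"]:
    p=arm.grab_frame(n)
    J,q=fit(p,JIG,.01,[.5645,.206,-1.363]); a0=J[2]-.45
    o=j2w(J,[-.045,-.012])
    P,q2=max((fit(p,PLATE,.02,[*(o+d),J[2]-a]) for a in(.38,.48,.58) for d in([0,0],[.008,0])),key=lambda t:t[1])
    o=w2j(J,P[:2]); pg=j2w(J,[-.053,-.021])
    print(n,J.round(4),round(q,1),P.round(4),round(q2,1),"rel peg mm",((o-[-.053,-.021])*1000).round(1),"ang",round(P[2]-J[2],3))
    m=arm.masks_of(p,"pivot_peg")
    if m: 
        c=m[0]["rect"][:2]; print(" peg top px",np.round(c,1),"pred",w2pix(p,[[*pg,.028],[*pg,.01]]).round(1).tolist())
    k=arm.masks_of(p,"latch_knob")
    if k:
        c=cloud(p,k[0]["pixels"]); c=c[c[:,2]>.05]; 
        if len(c): o=w2j(J,c.mean(0)[:2])*1000; print(" knob jig",o.round(1),"latch ang",np.arctan2(-(o[1]-78),-(o[0]+22)).round(3))
    if n!="scene":
        v=p["color"].copy()
        for poly,z,T,col in((JIG,.01,J,(255,0,0)),(PLATE,.02,P,(0,255,0))):
            cv2.polylines(v,[(w2pix(p,np.c_[j2w(T,poly),np.full(len(poly),z)])*16).astype(int)],True,col,1,cv2.LINE_AA,4)
        y0,x0=(125,250) if n=="top" else (90,160)
        v=cv2.resize(v[y0:y0+145,x0:x0+(165 if n=="top" else 255)],None,fx=2.4 if n!="top" else 3.6,fy=2.4 if n!="top" else 3.6,interpolation=cv2.INTER_CUBIC)
        cv2.imwrite(f"pics/fit_{n}.png",v[:,:,::-1])
a=cv2.imread("pics/fit_top.png");
E
```

```text
top [ 0.5581  0.2076 -1.3757] 17.6 [ 0.5383  0.2452 -1.8429] 11.6 rel peg mm [12.2  8.9] ang -0.467
 peg top px [337.8 202.4] pred [[305.5, 208.6], [305.7, 209.7]]
wrist [ 0.5566  0.2076 -1.3815] 40.4 [ 0.5312  0.2457 -1.7649] 43.3 rel peg mm [10.8  3.2] ang -0.383
 peg top px [315.9 199.2] pred [[313.9, 201.9], [314.2, 197.4]]
 knob jig [-67.1  66.4] latch ang 0.252
scene [ 0.5557  0.2085 -1.38  ] 25.6 [ 0.532   0.2456 -1.776 ] 45.6 rel peg mm [12.1  4.7] ang -0.396
 knob jig [-66.4  66.9] latch ang 0.246
```

View pics/fit_top.png

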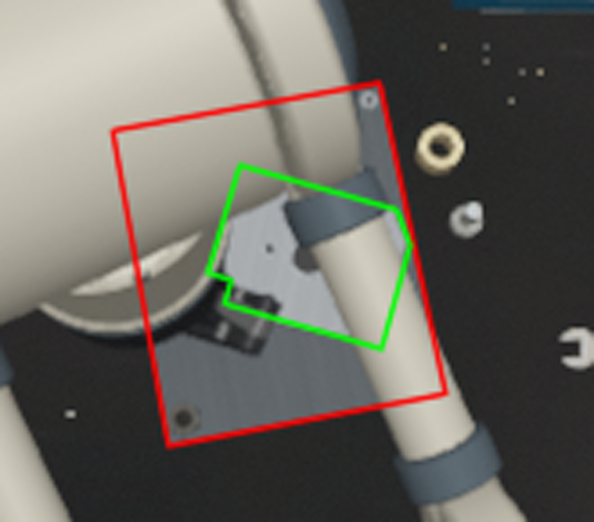

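```bash
cat >> h.py <<'E'
J0=np.array([.5560,.2080,-1.381]); P0=np.array([.5315,.2457,-1.768])
from scipy.spatial.transform import Rotation as Ro
def go(x,y,z,yaw):
    """units from the present pose to a pose pointing down with tool-x at yaw"""
    s=arm.sense(); r=Ro.from_quat(s["tool_rot"]); R=r.as_matrix(); cur=np.arctan2(R[1,0],R[0,0])
    d=R.T@(np.array([x,y,z])-s["tcp_pos"]); t=(cur-yaw+np.pi)%(2*np.pi)-np.pi
    return np.r_[d/.03,np.degrees(t)/6].round(2)
E
python3 - <<'E'
from h import *
n=np.array([20,14])/np.hypot(20,14)/1
F=np.array([.104,.071])
for gap in(.006,.004):
    c=j2w(P0,F+n*(.011+gap)); print(gap,c.round(4),go(*c,.10,P0[2]+.611+np.pi),go(*c,.0385,P0[2]+.611+np.pi))
    for b,r in(((.5815,.0815),.010),((.630,.1005),.014)):
        v=w2j(np.r_[c,P0[2]+.611],b); print(" bystander in tool-ish frame mm (out,side)",(v*1000).round(1),r)
print(w2j(J0,j2w(P0,[.104,.071])),arm.sense()["q"].round(2))
E
```

```text
0.006 [0.5876 0.1142] [-4.82 -3.67  5.21  7.12] [-4.82 -3.67  7.26  7.12]
 bystander in tool-ish frame mm (out,side) [ 27.5 -18.7] 0.01
 bystander in tool-ish frame mm (out,side) [29.6 33.3] 0.014
0.004 [0.5868 0.1161] [-4.77 -3.63  5.21  7.12] [-4.77 -3.63  7.26  7.12]
 bystander in tool-ish frame mm (out,side) [ 29.5 -18.7] 0.01
 bystander in tool-ish frame mm (out,side) [31.6 33.3] 0.014
[0.08145983 0.00955078] [ 0.44  0.01  1.32  0.    1.82 -0.72]
```

Request:
play_rows(series=[-0.6, -0.45, 0.4, 0.9, -1.2, -0.9, 0.9, 1.8, -1.8, -1.35, 1.5, 2.7, -2.4, -1.8, 2.1, 3.6, -3.0, -2.25, 2.7, 4.5, -3.6, -2.7, 3.3, 5.4, -4.2, -3.15, 4.0, 6.3, -4.8, -3.67, 4.7, 7.1, -4.82, -3.67, 5.2, 7.12, -4.82, -3.67, 5.2, 7.12])

```text
time_s: 3.82
tcp_pos: [0.5859, 0.1126, 0.0956]
tool_rot: [0.548, 0.836, -0.002, -0.003]
wrist_force: [-1.6, -0.2, 0.0]
grip_width: 0.004
grasp_force: 0.0
```

Run:
```python
from h import *
n=np.array([20,14])/np.hypot(20,14)
c=j2w(P0,np.array([.104,.071])+n*.017); print(arm.sense()["tcp_pos"],go(*c,.0385,P0[2]+.611+np.pi))
p=arm.grab_frame("wrist"); save(p,"w1.png")
J,q=fit(p,JIG,.01,J0); P,q2=fit(p,PLATE,.02,P0); print(J,q,P,q2)
```

```text
[0.5858822  0.1126221  0.09555545] [ 0.02  0.09  1.9  -0.03]
[ 0.55604124  0.20737884 -1.38012097] 34.88208950320039 [ 0.53350812  0.24568061 -1.7871446 ] 45.66673973238912
```

View pics/w1.png

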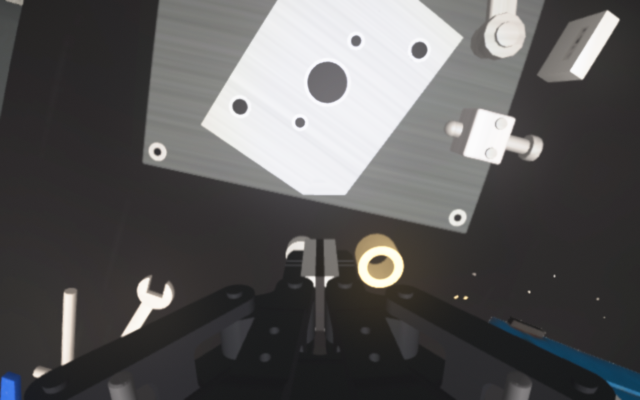

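Run:
```python
from h import *
p=arm.grab_frame("wrist")
J=np.array([.5560,.2076,-1.380]); P=np.array([.5333,.2457,-1.785])
for z in(.016,.018): print("tip",(w2j(J,pix2w(p,[[446.5,129]],plane=z)[:,:2])*1000).round(1),"blk",(w2j(J,pix2w(p,[[488,135]],plane=.03)[:,:2])*1000).round(1))
n=np.array([20,14])/np.hypot(20,14)
for g in (.0,.005): c=j2w(P,np.array([.104,.071])+n*(.011+g)); print(go(*c,.0385,P[2]+.611+np.pi))
o=w2j(J,P[:2])*1000-[-53,-21]; print("rel peg",o, "in plate frame", Ro.from_euler('z',-(P[2]-J[2])).as_matrix()[:2,:2]@o)
g=arm.masks_of(p,"stop_block");
```

```text
tip [[28.4 71.6]] blk [[26.4 89.9]]
tip [[28.4 70.8]] blk [[26.4 89.9]]
[ 0.17 -0.01  2.05  0.16]
[ 0.   -0.01  2.05  0.16]
rel peg [11.28653362  5.93724053] in plate frame [8.03409595 9.90403799]
```

Request:
play_rows(series=[0, 0.09, 0.3, 0, 0, 0.09, 0.6, 0, 0, 0.09, 0.9, 0, 0, 0.09, 1.2, 0, 0, 0.09, 1.5, 0, 0, 0.09, 1.75, 0, 0, 0.09, 1.9, 0, 0, 0.09, 1.9, 0, 0, 0.09, 1.9, 0, 0, 0.09, 1.9, 0])

```text
time_s: 4.8
tcp_pos: [0.5903, 0.1154, 0.0439]
tool_rot: [0.547, 0.837, 0.0, 0.0]
wrist_force: [0.0, 0.2, -0.5]
grip_width: -0.003
grasp_force: 0.0
```

Run:
```python
from h import *
s=arm.sense(); print(s["tcp_pos"],s["wrist_force"])
p=arm.grab_frame("wrist"); save(p,"w2.png")
J,q=fit(p,JIG,.01,[.556,.2076,-1.38]); P,q2=fit(p,PLATE,.02,[.5333,.2457,-1.785]); print(J.round(4),q,P.round(4),q2)
o=w2j(J,P[:2])*1000-[-53,-21]; print("rel peg",o, "in plate frame", Ro.from_euler('z',-(P[2]-J[2])).as_matrix()[:2,:2]@o)
n=np.array([20,14])/np.hypot(20,14)
c=j2w(P,np.array([.104,.071])+n*(.011)); print(go(*c,.0385,P[2]+.611+np.pi))
p=arm.grab_frame("scene"); J,q=fit(p,JIG,.01,[.556,.2076,-1.38]); P,q2=fit(p,PLATE,.02,[.5333,.2457,-1.785]); print(J.round(4),q,P.round(4),q2)
o=w2j(J,P[:2])*1000-[-53,-21]; print("rel peg",o, "in plate frame", Ro.from_euler('z',-(P[2]-J[2])).as_matrix()[:2,:2]@o)
```

```text
[0.59029686 0.11544702 0.04385396] [ 0.02883548  0.22133809 -0.47675257]
[ 0.5562  0.2078 -1.3865] 33.00800954859741 [ 0.5312  0.2444 -1.7692] 40.46225273494163
rel peg [12.44538766  3.22479383] in plate frame [10.34120563  7.63848384]
[ 0.16 -0.13  0.18  0.01]
[ 0.5557  0.2085 -1.3802] 25.491305845874404 [ 0.532   0.2456 -1.7763] 45.367076265141165
rel peg [12.07955466  4.75963298] in plate frame [9.30779579 9.05177798]
```

View pics/w2.png

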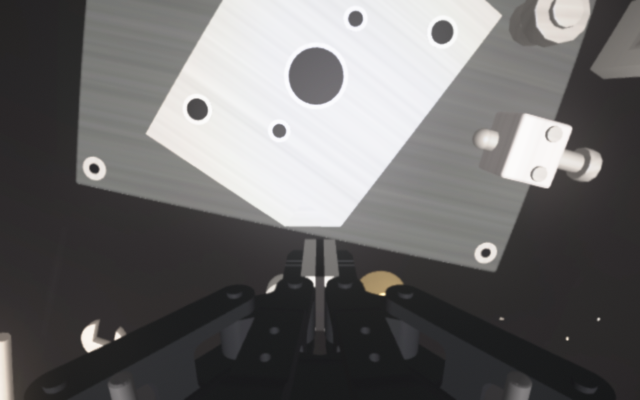

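Request:
play_rows(series=[0, -0.1, 0.09, 0, 0.04, -0.13, 0.18, 0, 0.09, -0.13, 0.18, 0, 0.14, -0.13, 0.18, 0, 0.19, -0.13, 0.18, 0, 0.25, -0.14, 0.18, 0, 0.32, -0.15, 0.18, 0, 0.39, -0.16, 0.18, 0, 0.45, -0.17, 0.18, 0, 0.45, -0.17, 0.18, 0])

```text
time_s: 5.73
tcp_pos: [0.5797, 0.1261, 0.0379]
tool_rot: [0.547, 0.837, 0.0, -0.0]
wrist_force: [0.0, 0.3, 0.1]
grip_width: 0.001
grasp_force: 0.0
```

```bash
cat > chk.py <<'E'
from h import *
import sys
s=arm.sense(); R=Ro.from_quat(s["tool_rot"]).as_matrix(); print(s["time_s"],s["tcp_pos"].round(4),"F tool",(R.T@s["wrist_force"]).round(2))
g=[float(a) for a in sys.argv[1:4]]
for n in["wrist","scene"]:
    p=arm.grab_frame(n); J,q=fit(p,JIG,.01,[.556,.2080,-1.381]); P,q2=fit(p,PLATE,.02,g)
    o=w2j(J,P[:2])*1000-[-53,-21]; a=P[2]-J[2]
    print(n,J.round(4),P.round(4),round(q2,1),"rel peg",o.round(1),"in plate",(Ro.from_euler('z',-a).as_matrix()[:2,:2]@o).round(1),"ang",round(a,3))
E
python3 chk.py .528 .255 -1.775
```

```text
5.7333 [0.5797 0.1261 0.0379] F tool [ 0.24  0.11 -0.09]
wrist [ 0.556   0.2086 -1.3776] [ 0.5298  0.2544 -1.8033] 41.6 rel peg [3. 4.] in plate [1.1 4.9] ang -0.426
scene [ 0.5558  0.2087 -1.3785] [ 0.5283  0.2542 -1.7849] 46.0 rel peg [3.2 2.7] in plate [1.8 3.7] ang -0.406
```

Request:
play_rows(series=[0.02, -0.01, 0, 0, 0.04, -0.02, 0, 0, 0.06, -0.03, 0, 0, 0.08, -0.05, 0, 0, 0.1, -0.07, 0, 0, 0.12, -0.09, 0, 0, 0.13, -0.1, 0, 0, 0.14, -0.1, 0, 0, 0.15, -0.1, 0, 0, 0.16, -0.1, 0, 0])

```text
time_s: 6.67
tcp_pos: [0.5756, 0.1278, 0.0381]
tool_rot: [0.547, 0.837, -0.001, 0.001]
wrist_force: [2.6, -6.4, -0.3]
grip_width: 0.005
grasp_force: 3.8
```

```bash
python3 chk.py .528 .257 -1.785
```

```text
6.6667 [0.5756 0.1278 0.0381] F tool [-6.87 -0.15  0.28]
wrist [ 0.5556  0.208  -1.3731] [ 0.5249  0.2559 -1.7863] 41.6 rel peg [0.  0.3] in plate [-0.1  0.3] ang -0.413
scene [ 0.5556  0.2088 -1.3811] [ 0.5256  0.2559 -1.796 ] 46.0 rel peg [1.  0.5] in plate [0.8 0.9] ang -0.415
```

Request:
play_rows(series=[0.01, 0, 0, 0, 0.02, 0, 0, 0, 0.03, 0, 0, 0, 0.03, 0, 0, 0, 0.03, 0, 0, 0, 0.03, 0, 0, 0, 0.03, 0, 0, 0, 0.03, 0, 0, 0, 0.03, 0, 0, 0, 0.03, 0, 0, 0])

```text
time_s: 7.6
tcp_pos: [0.5755, 0.1278, 0.0381]
tool_rot: [0.547, 0.837, -0.001, 0.001]
wrist_force: [3.7, -7.7, -0.6]
grip_width: 0.005
grasp_force: 4.6
```

```bash
python3 chk.py .5255 .256 -1.79
python3 - <<'E'
from h import *
J=np.array([.5556,.2084,-1.379]); pg=j2w(J,[-.053,-.021]); P=np.r_[pg,-1.792]
print(pg)
for x,y,z in((.111+.011+.006,.046,.075),(.111+.017,.046,.0381),(.111+.011,.046,.0381)): c=j2w(P,[x,y]); print(c.round(4),go(*c,z,P[2]+np.pi))
for b in((.5815,.0815),(.630,.1005)): print((w2j(np.r_[j2w(P,[.128,.046]),P[2]],b)*1000).round(1))
E
```

```text
7.6 [0.5755 0.1278 0.0381] F tool [-8.58  0.31  0.67]
wrist [ 0.5557  0.2085 -1.3769] [ 0.5249  0.2555 -1.7799] 41.6 rel peg [ 0.9 -0.2] in plate [0.9 0.1] ang -0.403
scene [ 0.5556  0.2088 -1.3811] [ 0.5256  0.256  -1.7966] 46.0 rel peg [1.  0.4] in plate [0.8 0.8] ang -0.416
[0.52488207 0.25642509]
[0.5417 0.1215] [ 0.25 -1.12 -1.23  6.05]
[0.5417 0.1215] [ 0.26 -1.12 -0.    6.05]
[0.543  0.1273] [ 0.42 -1.   -0.    6.05]
[30.2 47.6]
[ 1.1 90.8]
```

Request:
play_rows(series=[-0.3, 0, 0, 0, -0.3, 0, -0.5, 0, -0.3, 0, -1.2, 0, -0.2, -0.4, -1.2, 1.1, -0.1, -0.8, -1.2, 2.2, 0, -1.1, -1.2, 3.3, 0.1, -1.12, -1.2, 4.4, 0.1, -1.12, -1.2, 5.5, 0.1, -1.12, -1.2, 6.05, 0.1, -1.12, -1.2, 6.05])

```text
time_s: 8.53
tcp_pos: [0.5424, 0.1195, 0.0738]
tool_rot: [0.781, 0.625, 0.0, -0.001]
wrist_force: [0.0, 0.6, 0.2]
grip_width: -0.0
grasp_force: 0.0
```

```bash
python3 chk.py .5253 .256 -1.785
python3 - <<'E'
from h import *
J=np.array([.5556,.2084,-1.379]); pg=j2w(J,[-.053,-.021]); P=np.r_[pg,-1.792]
c=j2w(P,[.128,.046]); print(go(*c,.0381,P[2]+np.pi))
E
```

```text
8.5333 [0.5424 0.1195 0.0738] F tool [ 0.59 -0.09 -0.16]
wrist [ 0.557   0.2074 -1.3832] [ 0.5261  0.2546 -1.8101] 44.6 rel peg [ 0.9 -0.6] in plate [ 1.  -0.2] ang -0.427
scene [ 0.5557  0.2088 -1.3801] [ 0.5257  0.2558 -1.7948] 46.6 rel peg [1.1 0.4] in plate [0.8 0.8] ang -0.415
[ 0.06 -0.05  1.19  0.03]
```

Request:
play_rows(series=[0, -0.05, 0.4, 0, 0, -0.05, 0.8, 0, 0, -0.05, 1.1, 0, 0, -0.05, 1.2, 0, 0.06, -0.05, 1.2, 0, 0.12, -0.05, 1.2, 0, 0.18, -0.05, 1.2, 0, 0.23, -0.05, 1.2, 0, 0.27, -0.05, 1.2, 0, 0.3, -0.05, 1.2, 0])

```text
time_s: 9.47
tcp_pos: [0.5436, 0.1268, 0.038]
tool_rot: [0.781, 0.625, -0.001, 0.001]
wrist_force: [0.3, -8.0, 0.4]
grip_width: -0.002
grasp_force: 3.9
```

```bash
python3 chk.py .5253 .256 -1.785
python3 - <<'E'
from h import *
J=np.array([.5556,.2084,-1.379]); pg=j2w(J,[-.053,-.021]); P=np.r_[pg,-1.792]
s=arm.sense(); print((w2j(P,s["tcp_pos"][:2])*1000).round(1))
E
```

```text
9.4667 [0.5436 0.1268 0.038 ] F tool [-7.76  2.   -0.34]
wrist [ 0.5569  0.2076 -1.3871] [ 0.5263  0.2547 -1.8069] 44.7 rel peg [ 1.1 -0.5] in plate [ 1.2 -0. ] ang -0.42
scene [ 0.5556  0.2088 -1.3824] [ 0.5256  0.256  -1.7892] 46.2 rel peg [1.1 0.4] in plate [0.8 0.8] ang -0.407
[122.4  46.8]
```

Request:
play_rows(series=[0.025, 0.064, 0, -0.15, 0.05, 0.127, 0, -0.3, 0.077, 0.19, 0, -0.45, 0.104, 0.252, 0, -0.6, 0.133, 0.314, 0, -0.75, 0.162, 0.376, 0, -0.9, 0.193, 0.437, 0, -1.05, 0.224, 0.498, 0, -1.2, 0.257, 0.558, 0, -1.35, 0.29, 0.617, 0, -1.5])

```text
time_s: 10.4
tcp_pos: [0.5638, 0.1311, 0.038]
tool_rot: [0.729, 0.684, -0.001, 0.001]
wrist_force: [0.6, -6.1, -0.2]
grip_width: 0.002
grasp_force: 2.9
```

```bash
cat > st.py <<'E'
from h import *
J=np.array([.5556,.2084,-1.379]); pg=j2w(J,[-.053,-.021])
s=arm.sense(); R=Ro.from_quat(s["tool_rot"]).as_matrix(); yaw=np.arctan2(R[1,0],R[0,0])-np.pi
print("tool ang rel jig",round(float((yaw-J[2]+np.pi)%(2*np.pi)-np.pi),3),"tcp in tool-plate frame about peg",(w2j(np.r_[pg,yaw],s["tcp_pos"][:2])*1000).round(1),"z",s["tcp_pos"][2].round(4),"M",np.round(s["moment"],2))
E
python3 chk.py .5253 .256 -1.63; python3 st.py
```

```text
10.4 [0.5638 0.1311 0.038 ] F tool [-6.01  0.99  0.26]
wrist [ 0.5569  0.208  -1.3903] [ 0.5245  0.2546 -1.6105] 44.6 rel peg [ 1.3 -2.6] in plate [ 1.9 -2.2] ang -0.22
scene [ 0.5558  0.209  -1.378 ] [ 0.5255  0.2558 -1.623 ] 47.1 rel peg [1.3 0.2] in plate [1.2 0.5] ang -0.245
tool ang rel jig -0.255 tcp in tool-plate frame about peg [122.5  47.1] z 0.038 M [-0.88 -0.33 -0.01]
```

Request:
play_rows(series=[0.025, 0.064, 0, -0.15, 0.05, 0.127, 0, -0.3, 0.077, 0.19, 0, -0.45, 0.104, 0.252, 0, -0.6, 0.133, 0.314, 0, -0.75, 0.162, 0.376, 0, -0.9, 0.193, 0.437, 0, -1.05, 0.224, 0.498, 0, -1.2, 0.257, 0.558, 0, -1.35, 0.29, 0.617, 0, -1.5])

```text
time_s: 11.33
tcp_pos: [0.5832, 0.1386, 0.038]
tool_rot: [0.673, 0.739, -0.0, 0.001]
wrist_force: [2.2, -6.0, -0.5]
grip_width: -0.002
grasp_force: 2.8
```

```bash
python3 chk.py .5253 .256 -1.47; python3 st.py
python3 - <<'E'
from h import *
p=arm.grab_frame("wrist"); save(p,"w3.png")
E
```

```text
11.3333 [0.5832 0.1386 0.038 ] F tool [-6.21  1.62  0.56]
wrist [ 0.5564  0.2076 -1.386 ] [ 0.526   0.2562 -1.4819] 44.6 rel peg [-0.3  0.1] in plate [-0.3  0. ] ang -0.096
scene [ 0.5556  0.2088 -1.3809] [ 0.5256  0.2555 -1.463 ] 47.5 rel peg [1.5 0.4] in plate [1.5 0.5] ang -0.082
tool ang rel jig -0.098 tcp in tool-plate frame about peg [122.6  47.2] z 0.0381 M [-0.86 -0.39 -0.04]
```

View pics/w3.png

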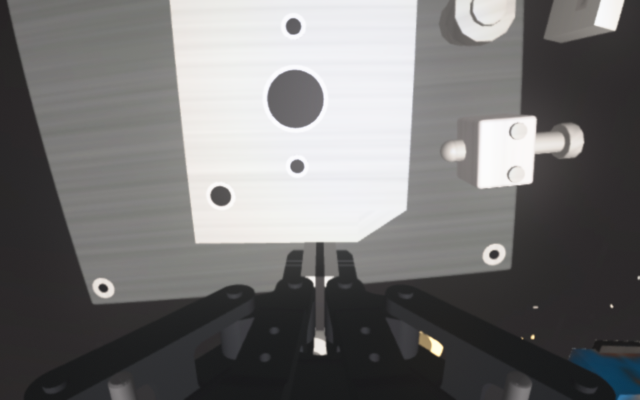

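Run:
```python
from h import *
p=arm.grab_frame("wrist"); P,_=fit(p,PLATE,.02,[.526,.2562,-1.48])
t=w2j(P,pix2w(p,[[441.5,150]],plane=.016)[:,:2])*1000; print(t, (t[0,1]-81)/81)
b=w2j(P,pix2w(p,[[411,150]],plane=.02)[:,:2])*1000; print(b)
print(p["color"][146:155,405:450].mean((0,2)).round(0))
```

```text
[[73.25784146 95.78630601]] 0.18254698776529368
[[72.37262392 81.91146954]]
[242. 242. 242. 238. 218. 169. 143. 138. 138. 137. 137. 137. 137. 137.
 137. 137. 137. 137. 136. 136. 136. 136. 137. 136. 136. 136. 136. 136.
 136. 136. 136. 136. 136. 135. 132. 124. 121. 130. 144. 159. 172. 184.
 194. 204. 212.]
```

Request:
play_rows(series=[0.025, 0.064, 0, -0.15, 0.05, 0.127, 0, -0.3, 0.077, 0.19, 0, -0.45, 0.104, 0.252, 0, -0.6, 0.12, 0.283, 0, -0.675, 0.133, 0.314, 0, -0.75, 0.148, 0.345, 0, -0.825, 0.162, 0.376, 0, -0.9, 0.172, 0.397, 0, -0.95, 0.183, 0.417, 0, -1.0])

```text
time_s: 12.37
tcp_pos: [0.5952, 0.1454, 0.0381]
tool_rot: [0.634, 0.774, -0.0, 0.001]
wrist_force: [2.8, -5.3, -0.5]
grip_width: 0.005
grasp_force: 2.8
```

```bash
python3 chk.py .5253 .256 -1.36; python3 st.py
python3 - <<'E'
from h import *
p=arm.grab_frame("wrist"); P,_=fit(p,PLATE,.02,[.526,.2562,-1.37])
u=w2pix(p,np.c_[j2w(P,[[.081,.081],[.081,.084],[.081,.087]]),[.018]*3]); print(u.round(1))
# brightness profile along the line from edge to block at plate x=81
q=np.array([w2pix(p,[[*j2w(P,[.081,y]),.017]])[0] for y in np.arange(.076,.1,.001)])
print(map_coordinates(p["color"].astype(float).mean(2),[q[:,1],q[:,0]],order=1).round(0))
cv2.imwrite("pics/w4.png",cv2.resize(p["color"][80:240,350:560,::-1],None,fx=3,fy=3,interpolation=cv2.INTER_CUBIC))
E
```

```text
12.3667 [0.5952 0.1454 0.0381] F tool [-5.76  1.75  0.48]
wrist [ 0.5607  0.2098 -1.3758] [ 0.5248  0.2543 -1.343 ] 44.6 rel peg [ 2.4 -5.6] in plate [ 2.2 -5.7] ang 0.033
scene [ 0.5558  0.2087 -1.3785] [ 0.5257  0.2554 -1.3594] 48.1 rel peg [1.4 0.4] in plate [1.4 0.3] ang 0.019
tool ang rel jig 0.006 tcp in tool-plate frame about peg [122.7  47.2] z 0.0381 M [-0.86 -0.53 -0.  ]
[[406.7 169.9]
 [413.9 169.7]
 [421.  169.5]]
[241. 241. 241. 241. 241. 240. 189. 139. 139. 139. 139. 127. 141. 170.
 189. 203. 207. 205. 207. 206. 195. 130. 128. 126. 126.]
```

View pics/w4.png

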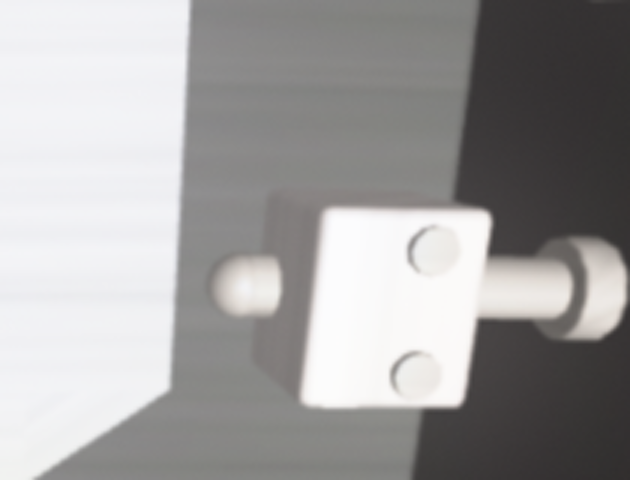

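Request:
play_rows(series=[0.008, 0.02, 0, -0.05, 0.016, 0.04, 0, -0.1, 0.024, 0.061, 0, -0.145, 0.032, 0.081, 0, -0.19, 0.04, 0.101, 0, -0.24, 0.048, 0.121, 0, -0.29, 0.056, 0.142, 0, -0.335, 0.056, 0.142, 0, -0.335, 0.056, 0.142, 0, -0.335, 0.056, 0.142, 0, -0.335])

```text
time_s: 13.35
tcp_pos: [0.5991, 0.1479, 0.0381]
tool_rot: [0.62, 0.785, -0.0, 0.002]
wrist_force: [3.7, -3.8, -1.2]
grip_width: 0.003
grasp_force: 2.6
```

```bash
cat >> st.py <<'E'
f=R.T@s["wrist_force"]; print("Ft",f.round(2),"torque about peg Nmm",round(-46*f[0]-111*f[1],0))
p=arm.grab_frame("wrist"); P,_=fit(p,PLATE,.02,[*pg,yaw])
q=np.array([w2pix(p,[[*j2w(P,[.081,y]),.017]])[0] for y in np.arange(.076,.1,.001)])
print(map_coordinates(p["color"].astype(float).mean(2),[q[:,1],q[:,0]],order=1).round(0))
p=arm.grab_frame("scene"); P,_=fit(p,PLATE,.02,[*pg,yaw]); print("scene ang",round(P[2]+1.3795,4))
E
python3 st.py
```

```text
tool ang rel jig 0.041 tcp in tool-plate frame about peg [122.7  47.2] z 0.0381 M [-0.79 -0.55  0.03]
Ft [-4.53  2.7   1.24] torque about peg Nmm -91.0
[239. 240. 240. 240. 239. 239. 238. 190. 139. 133. 130. 153. 174. 188.
 191. 192. 194. 193. 177. 130. 129. 127. 127. 139. 218.]
scene ang 0.0533
```

Request:
play_rows(series=[0.003, 0.008, 0, -0.02, 0.006, 0.016, 0, -0.04, 0.01, 0.024, 0, -0.06, 0.013, 0.032, 0, -0.08, 0.016, 0.041, 0, -0.1, 0.019, 0.049, 0, -0.12, 0.022, 0.057, 0, -0.14, 0.025, 0.065, 0, -0.155, 0.028, 0.073, 0, -0.175, 0.031, 0.081, 0, -0.19])

```text
time_s: 14.28
tcp_pos: [0.6013, 0.1494, 0.0381]
tool_rot: [0.612, 0.791, -0.0, 0.001]
wrist_force: [2.7, -4.7, -1.0]
grip_width: -0.002
grasp_force: 2.7
```

```bash
python3 st.py
```

```text
tool ang rel jig 0.061 tcp in tool-plate frame about peg [122.7  47.2] z 0.0381 M [-0.82 -0.48  0.01]
Ft [-5.19  1.48  1.03] torque about peg Nmm 75.0
[240. 240. 240. 240. 240. 239. 187. 141. 140. 141. 141. 140. 140. 139.
 130. 127. 129. 129. 129. 126. 129. 171. 238. 252. 252.]
scene ang 0.073
```

Request:
play_rows(series=[0.003, 0.008, 0, -0.02, 0.006, 0.016, 0, -0.04, 0.01, 0.024, 0, -0.06, 0.013, 0.032, 0, -0.08, 0.016, 0.041, 0, -0.1, 0.019, 0.049, 0, -0.12, 0.02, 0.053, 0, -0.13, 0.02, 0.053, 0, -0.13, 0.02, 0.053, 0, -0.13, 0.02, 0.053, 0, -0.13])

```text
time_s: 15.22
tcp_pos: [0.6026, 0.1504, 0.0381]
tool_rot: [0.607, 0.795, -0.0, 0.001]
wrist_force: [2.6, -5.2, -0.6]
grip_width: 0.003
grasp_force: 2.7
```

```bash
python3 st.py
python3 - <<'E'
from h import *
p=arm.grab_frame("wrist")
cv2.imwrite("pics/w5.png",cv2.resize(p["color"][90:260,350:560,::-1],None,fx=3,fy=3,interpolation=cv2.INTER_CUBIC))
E
```

```text
tool ang rel jig 0.075 tcp in tool-plate frame about peg [122.8  47. ] z 0.0381 M [-0.88 -0.47 -0.01]
Ft [-5.71  1.12  0.63] torque about peg Nmm 139.0
[240. 240. 240. 240. 240. 240. 232. 152. 141. 142. 141. 141. 141. 136.
 128. 129. 128. 129. 128. 127. 135. 207. 247. 252. 251.]
scene ang 0.0897
```

View pics/w5.png

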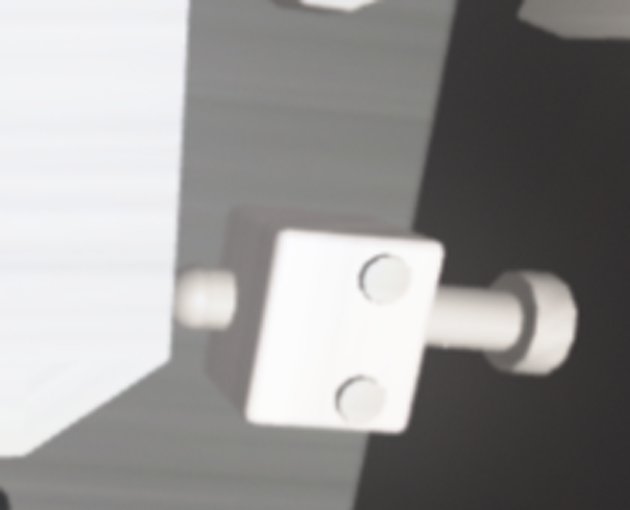

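Request:
play_rows(series=[0.003, 0.006, 0, -0.02, 0.005, 0.012, 0, -0.03, 0.008, 0.02, 0, -0.05, 0.01, 0.028, 0, -0.07, 0.013, 0.034, 0, -0.08, 0.016, 0.041, 0, -0.1, 0.016, 0.041, 0, -0.1, 0.016, 0.041, 0, -0.1, 0.016, 0.041, 0, -0.1, 0.016, 0.041, 0, -0.1])

```text
time_s: 16.2
tcp_pos: [0.6031, 0.1506, 0.038]
tool_rot: [0.603, 0.798, -0.001, 0.001]
wrist_force: [-0.2, -7.0, 1.4]
grip_width: 0.003
grasp_force: 3.2
```

```bash
python3 st.py
```

```text
tool ang rel jig 0.085 tcp in tool-plate frame about peg [123.1  46.3] z 0.038 M [-1.14  0.01 -0.01]
Ft [-6.65 -2.12 -1.36] torque about peg Nmm 541.0
[239. 240. 240. 240. 239. 239. 237. 166. 141. 141. 141. 141. 141. 137.
 128. 129. 129. 129. 128. 127. 134. 208. 247. 253. 252.]
scene ang 0.0892
```

Request:
play_rows(series=[0, 0, 0, 0, 0, 0, 0, 0, 0, 0, 0, 0, 0, 0, 0, 0, 0, 0, 0, 0, 0, 0, 0, 0, 0, 0, 0, 0, 0, 0, 0, 0, 0, 0, 0, 0, 0, 0, 0, 0])

```text
time_s: 17.13
tcp_pos: [0.6031, 0.1506, 0.038]
tool_rot: [0.603, 0.798, -0.001, 0.001]
wrist_force: [0.6, -6.9, -0.2]
grip_width: 0.001
grasp_force: 3.2
```

```bash
python3 st.py
```

```text
tool ang rel jig 0.085 tcp in tool-plate frame about peg [123.1  46.3] z 0.038 M [-1.07 -0.05  0.02]
Ft [-6.8  -1.28  0.25] torque about peg Nmm 455.0
[239. 240. 240. 240. 239. 239. 236. 162. 141. 141. 141. 141. 141. 135.
 128. 129. 129. 129. 128. 127. 136. 214. 249. 253. 252.]
scene ang 0.0897
```

Request:
play_rows(series=[0.01, 0, 0, 0, 0.02, 0, 0, 0, 0.02, 0, 0, 0, 0.02, 0, 0, 0, 0.02, 0, 0, 0, 0.02, 0, 0, 0, 0.02, 0, 0, 0, 0.02, 0, 0, 0, 0.02, 0, 0, 0, 0.02, 0, 0, 0])

```text
time_s: 18.07
tcp_pos: [0.6031, 0.1507, 0.038]
tool_rot: [0.603, 0.798, -0.001, 0.001]
wrist_force: [0.7, -7.8, 0.9]
grip_width: 0.001
grasp_force: 4.0
```

Request:
play_rows(series=[-0.1, 0, 0, 0, -0.2, 0, 0, 0, -0.3, 0, 0, 0, -0.4, 0, 0, 0, -0.4, 0, -0.5, 0, -0.4, 0, -1.2, 0, -0.4, 0, -2.0, 0, -0.4, 0, -2.8, 0, -0.4, 0, -3.3, 0, -0.4, 0, -3.3, 0])

```text
time_s: 18.9
tcp_pos: [0.6077, 0.1419, 0.142]
tool_rot: [0.602, 0.798, 0.003, 0.003]
wrist_force: [0.4, 0.5, 0.8]
grip_width: -0.0
grasp_force: 0.0
```

```bash
python3 chk.py .5253 .256 -1.285
python3 - <<'E'
from h import *
J=np.array([.5556,.2084,-1.379]); h=j2w(J,[-.022,.078])
for n in["wrist","scene"]:
    p=arm.grab_frame(n); k=arm.masks_of(p,"latch_knob")
    for m in k[:2]:
        c=cloud(p,m["pixels"]); c=c[c[:,2]>.05]
        if len(c): o=w2j(J,c.mean(0)[:2])*1000; print(n,len(c)," knob jig",o.round(1),"latch ang",np.arctan2(-(o[1]-78),-(o[0]+22)).round(3))
la=.25
for a in (la,):
    # tool-x = -push; push dir in jig = (sin a,-cos a); finger beyond the knob
    k=np.array([-.022-.045*np.cos(a),.078-.045*np.sin(a)]); t=np.array([np.sin(a),-np.cos(a)])
    c=j2w(J,k-t*(.008+.011+.008)); yaw=J[2]+np.arctan2(-t[1],-t[0]); print(c.round(4),go(*c,.140,yaw),go(*c,.060,yaw))
E
```

```text
18.9 [0.6077 0.1419 0.142 ] F tool [ 0.35  0.51 -0.79]
wrist [ 0.5562  0.2076 -1.3806] [ 0.5259  0.2562 -1.2984] 49.1 rel peg [-0.4  0.4] in plate [-0.4  0.5] ang 0.082
scene [ 0.5557  0.2087 -1.3792] [ 0.5254  0.2555 -1.2891] 45.9 rel peg [1.3 0.2] in plate [1.3 0.1] ang 0.09
scene 53  knob jig [-66.   67.8] latch ang 0.227
[0.6331 0.2971] [ 4.74  2.32 -0.19 13.43] [ 4.73  2.33  2.48 13.43]
```

Request:
play_rows(series=[0.5, 0.25, 0, 1.15, 1.0, 0.5, 0, 2.3, 1.5, 0.75, 0, 3.45, 2.0, 1.0, 0, 4.6, 2.5, 1.25, 0, 5.75, 3.0, 1.5, 0, 6.9, 3.5, 1.75, 0, 8.05, 4.0, 2.0, 0, 9.2, 4.5, 2.2, 0, 10.35, 4.73, 2.33, 0, 11.5])

```text
time_s: 20.03
tcp_pos: [0.6334, 0.2989, 0.1349]
tool_rot: [0.949, 0.314, -0.001, -0.0]
wrist_force: [0.2, 0.3, -0.3]
grip_width: -0.002
grasp_force: 0.0
```

```bash
cat > la.py <<'E'
from h import *
import sys
J=np.array([.5556,.2084,-1.379])
def tgt(a,gap,z=.060):
    k=np.array([-.022-.045*np.cos(a),.078-.045*np.sin(a)]); t=np.array([np.sin(a),-np.cos(a)])
    c=j2w(J,k-t*(.019+gap)); return go(*c,z,J[2]+np.arctan2(-t[1],-t[0]))
for v in sys.argv[1:]: a,g=map(float,v.split(',')); print(v,tgt(a,g))
s=arm.sense(); print(s["wrist_force"].round(1),s["time_s"])
for n in["scene","wrist"]:
    p=arm.grab_frame(n)
    for m in arm.masks_of(p,"latch_knob")[:1]:
        c=cloud(p,m["pixels"]); c=c[(c[:,2]>.05)&(c[:,2]<.06)]
        if len(c): o=w2j(J,c.mean(0)[:2])*1000; print(n,"knob",o.round(1),"ang",np.arctan2(-(o[1]-78),-(o[0]+22)).round(3))
E
python3 la.py .23,.008
```

```text
.23,.008 [-0.01  0.07  2.5   2.08]
[ 0.2  0.3 -0.3] 20.0333
scene knob [-66.5  67.6] ang 0.229
```

Request:
play_rows(series=[-0.05, 0.07, 0, 1.0, -0.05, 0.07, 0.3, 2.08, -0.05, 0.07, 0.7, 2.08, -0.05, 0.07, 1.1, 2.08, -0.05, 0.07, 1.5, 2.08, -0.05, 0.07, 1.9, 2.08, -0.05, 0.07, 2.2, 2.08, -0.05, 0.07, 2.4, 2.08, -0.05, 0.07, 2.45, 2.08, -0.05, 0.07, 2.45, 2.08])

```text
time_s: 21.07
tcp_pos: [0.6339, 0.2945, 0.0626]
tool_rot: [0.977, 0.212, -0.001, 0.0]
wrist_force: [-0.5, -0.4, 0.4]
grip_width: -0.001
grasp_force: 0.0
```

```bash
python3 la.py .23,.004 .35,0 .5,0 .6,0 .7,0 .85,0 | tee /dev/stderr | head -0; python3 -c "
from h import *
s=arm.sense();print(s['tcp_pos'],s['wrist_force'])
p=arm.grab_frame('wrist'); save(p,'w6.png')"
```

```text
[0.63469282 0.29476931 0.06455286] [-0.49107924  0.34251255  0.20652552]
```

View pics/w6.png

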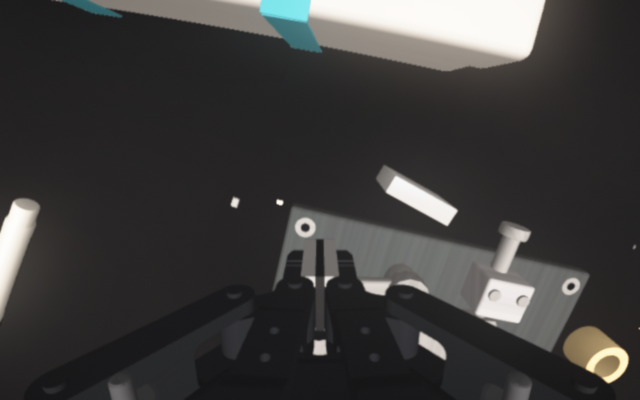

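```bash
python3 la.py .23,.004 .35,0 .5,0 .6,0 .7,0 .8,0 .9,0
```

```text
.23,.004 [-0.12 -0.08  0.15  0.05]
.35,0 [-0.43 -0.14  0.15 -1.1 ]
.5,0 [-0.67 -0.19  0.15 -2.53]
.6,0 [-0.83 -0.21  0.15 -3.49]
.7,0 [-1.   -0.2   0.15 -4.44]
.8,0 [-1.16 -0.19  0.15 -5.4 ]
.9,0 [-1.32 -0.15  0.15 -6.35]
[-1.3  0.2 -0.3] 21.3167
scene knob [-66.2  67.7] ang 0.23
wrist knob [-63.4  65. ] ang 0.304
```

Request:
play_rows(series=[-0.12, -0.08, 0.05, 0, -0.25, -0.1, 0.05, -0.4, -0.43, -0.14, 0.05, -1.1, -0.55, -0.16, 0.05, -1.8, -0.67, -0.19, 0.05, -2.53, -0.83, -0.21, 0.05, -3.49, -1.0, -0.2, 0.05, -4.44, -1.16, -0.19, 0.05, -5.4, -1.32, -0.15, 0.05, -6.35, -1.32, -0.15, 0.05, -6.35])

```text
time_s: 22.35
tcp_pos: [0.5956, 0.2821, 0.0619]
tool_rot: [0.854, 0.521, -0.0, -0.0]
wrist_force: [-0.3, 0.1, 0.2]
grip_width: 0.003
grasp_force: 0.0
```

```bash
python3 la.py 1.0,0 1.1,0 1.2,0 1.3,0 1.4,0 1.5,0 1.57,0 1.62,0; python3 chk.py .5255 .256 -1.29 |tail -2
```

```text
1.0,0 [-0.12 -0.03  0.06 -0.92]
1.1,0 [-0.28 -0.07  0.06 -1.88]
1.2,0 [-0.44 -0.09  0.06 -2.83]
1.3,0 [-0.6  -0.1   0.06 -3.79]
1.4,0 [-0.77 -0.09  0.06 -4.74]
1.5,0 [-0.93 -0.07  0.06 -5.7 ]
1.57,0 [-1.04 -0.04  0.06 -6.37]
1.62,0 [-1.12 -0.02  0.06 -6.84]
[-0.3  0.1  0.2] 22.35
wrist knob [-44.9  38.2] ang 1.049
wrist [ 0.5566  0.2081 -1.3751] [ 0.524   0.263  -1.3017] 6.6 rel peg [-7.2 -0.3] in plate [-7.2  0.2] ang 0.073
scene [ 0.5559  0.2091 -1.3738] [ 0.5253  0.2556 -1.2879] 37.9 rel peg [1.4 0.1] in plate [ 1.4 -0. ] ang 0.086
```

Latch follows; continue to closed with a little overtravel.

Request:
play_rows(series=[-0.12, -0.03, 0, -0.92, -0.28, -0.07, 0, -1.88, -0.44, -0.09, 0, -2.83, -0.6, -0.1, 0, -3.79, -0.77, -0.09, 0, -4.74, -0.93, -0.07, 0, -5.7, -1.04, -0.04, 0, -6.37, -1.1, -0.02, 0, -6.5, -1.14, -0.02, 0, -6.5, -1.14, -0.02, 0, -6.5])

```text
time_s: 23.48
tcp_pos: [0.58, 0.253, 0.0617]
tool_rot: [0.633, 0.774, 0.001, -0.0]
wrist_force: [0.2, 4.6, -1.7]
grip_width: -0.003
grasp_force: 2.2
```

```bash
python3 la.py 1.57,0; python3 chk.py .5255 .256 -1.29 |tail -1
```

```text
1.57,0 [0.06 0.02 0.06 0.08]
[ 0.2  4.6 -1.7] 23.4833
scene [ 0.5557  0.2087 -1.3785] [ 0.5255  0.2555 -1.2907] 37.4 rel peg [1.3 0.4] in plate [1.3 0.2] ang 0.088
```

Request:
play_rows(series=[-0.04, 0, 0, 0, -0.04, 0, 0, 0, -0.04, 0, 0, 0, 0.1, 0, 0, 0, 0.3, 0, 0, 0, 0.5, 0, -0.3, 0, 0.5, 0, -1.2, 0, 0.5, 0, -2.4, 0, 0.5, 0, -3.6, 0, 0.5, 0, -3.6, 0])

```text
time_s: 24.62
tcp_pos: [0.5797, 0.268, 0.1809]
tool_rot: [0.633, 0.774, 0.006, 0.004]
wrist_force: [0.7, 0.0, 1.4]
grip_width: 0.001
grasp_force: 0.0
```

Request:
play_rows(series=[0.5, 0, 0, 0, 1, 0, -0.3, 0, 1.5, 0, -0.6, 0, 2, 0, -1, 0, 2.5, 0, -1, 0, 3, 0, -1, 0, 3, 0, -1, 0, 3, 0, -1, 0, 3, 0, -1, 0, 3, 0, -1, 0])

```text
time_s: 25.45
tcp_pos: [0.5591, 0.3543, 0.199]
tool_rot: [0.633, 0.774, -0.001, -0.0]
wrist_force: [-1.0, 0.2, -0.4]
grip_width: 0.0
grasp_force: 0.0
```

```bash
python3 la.py; python3 chk.py .5255 .256 -1.29; python3 -c "
from h import *
p=arm.grab_frame('scene'); cv2.imwrite('pics/s9.png',cv2.resize(p['color'][150:280,220:420,::-1],None,fx=3.5,fy=3.5,interpolation=cv2.INTER_CUBIC))"
```

```text
[-1.   0.2 -0.4] 25.45
scene knob [-22.9  31.8] ang 1.552
25.65 [0.5593 0.3544 0.1999] F tool [ 0.34 -0.15  0.45]
wrist [ 0.5567  0.2074 -1.3775] [ 0.5126  0.261  -1.2653] 6.2 rel peg [ -8.2 -12. ] in plate [ -9.5 -11. ] ang 0.112
scene [ 0.5556  0.2086 -1.3786] [ 0.5254  0.2555 -1.2912] 40.6 rel peg [1.2 0.3] in plate [1.2 0.2] ang 0.087
```

View pics/s9.png

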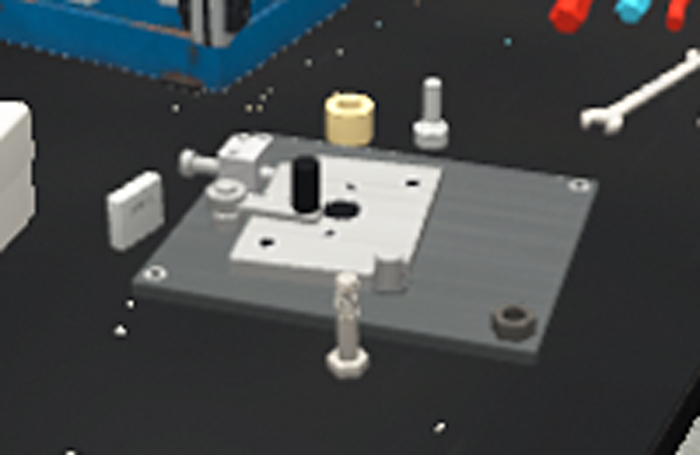

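The picture shows the latch closed over the plate (knob at 305,185), the notch on the peg (388,272), the screw tip at the plate's edge (268,172), and the bystanders standing where they were. I'm handing the job in.

```bash
python3 -c "
from rig import arm
print(arm.hand_in())"
```

```text
the job is handed in; nothing more can be done
None
```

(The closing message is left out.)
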